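Show where the stray hardware jar belongs

TASK

Show your helper where the stray jar of hardware belongs, by pointing only: first hold the fingertips two to three centimetres above the middle of the lid of the one jar that stands out on the bench, for two seconds, then two to three centimetres above the middle of the one empty pocket of the wooden jar rack, and finish still pointing there after two seconds. Touch nothing at all, move nothing, and do not bring the fingertips low over the lids of the jars already in the rack.

Things in the scene. Friction and masses are not known exactly. Their poses are not given: they have to be found in the camera images.
- stray_lid (a point): centre of the lid's top face of the stray jar, z up. The jar is a clear round screw jar, 64 mm in diameter and 75 mm tall, with a plain flat steel lid 62 mm across; dark hardware inside. It stands loose on the bench in front of the rack, in a row with a square tin (62 mm a side) and a white mug (76 mm across plus its handle), each 85 mm tall and about 110 mm or more from it, centre to centre.
- seat_mouth (a point): centre of the mouth of the rack's empty pocket, level with its rim, z up, x and y along the pocket's sides. The rack is a fixed wooden board 115 x 420 x 12 mm lying on the bench with four square pockets in a row along its y axis, 100 mm centre to centre; each pocket is 84 mm square outside, 74 mm inside, 20 mm deep, its rim 37 mm above the bench. Any one of the four may be the empty one; the other three each hold a jar.
- jar_a_lid (a point): centre of the lid's top face of a jar that already stands in a pocket of the rack; the same jar as the stray one (64 mm across, 75 mm tall), its lid 92 mm above the bench
- jar_b_lid (a point): centre of the lid's top face of a jar that already stands in a pocket of the rack; the same jar as the stray one (64 mm across, 75 mm tall), its lid 92 mm above the bench
- jar_c_lid (a point): centre of the lid's top face of a jar that already stands in a pocket of the rack; the same jar as the stray one (64 mm across, 75 mm tall), its lid 92 mm above the bench
- rack: the rack's board, origin at the centre of its underside on the bench, y along the row of pockets
- tin: a square green tin with a small black screw cap, 62 x 62 mm and 85 mm tall over the cap, loose on the bench beside the stray jar; origin at the centre of its underside; leave alone
- mug: a white mug, 76 mm across and 85 mm tall, its handle towards its own +y, loose on the bench beside the stray jar; origin at the centre of its underside; leave alone
There are look-alikes about, which are no part of the job. Leave any blue or red look-alike of the part that bears jar_a_lid alone.

How it is judged:
On the way, in this order (a step that is already met when the one before it is completed fails the run):
1. the fingertips dwell just above the stray jar's lid (horizontal distance between the grasp point and stray_lid below 0.03 m and z of the grasp point in the frame of stray_lid below 0.085 m), for 1.5 s.
2. the fingertips dwell just above the rack's empty pocket (horizontal distance between the grasp point and seat_mouth below 0.03 m and z of the grasp point in the frame of seat_mouth between 0.005 and 0.085 m), for 1.5 s.
At the end, for the whole second after the job is handed in: The fingers are still over the empty pocket: the grasp point (some 2 cm behind the fingertips) within 30 mm of its middle sideways and 5 to 85 mm above its rim; all four jars are within 10 mm of where they stood and upright (all of step 2 and distance of each of stray_lid, jar_a_lid, jar_b_lid, jar_c_lid from where it was at the start of the episode below 0.01 m and angle between each of stray_lid, jar_a_lid, jar_b_lid, jar_c_lid's own z axis and vertical below 0.1 rad); the robot touches nothing.
It fails at once if the robot touches something (contact force between any of the fingers, the arm and anything else above 0.3 N).
It fails at once if a jar, the tin or the mug is moved or lifted (distance of any of stray_lid, jar_a_lid, jar_b_lid, jar_c_lid, tin, mug from where it was at the start of the episode above 0.01 m).
It fails at once if the fingertips are brought low over the lid of a jar already in the rack ((horizontal distance between the grasp point and jar_a_lid below 0.025 m and z of the grasp point in the frame of jar_a_lid below 0.06 m) or (horizontal distance between the grasp point and jar_b_lid below 0.025 m and z of the grasp point in the frame of jar_b_lid below 0.06 m) or (horizontal distance between the grasp point and jar_c_lid below 0.025 m and z of the grasp point in the frame of jar_c_lid below 0.06 m)).
It also fails if it takes over 42 s, if anything falls off the work surface, if the arm or the gripper's body presses on something with over 40 N, if the wrist force passes 120 N, or if a joint passes its speed limit or range.

ROBOT

A 6-joint arm with a two-finger parallel gripper is mounted at the origin on the work surface. World frame = base frame: x ahead of the robot, y to its left, z up, the work surface at z = 0. Lengths are in m, angles in rad, forces in N, time in s.
With the tool pointing down it reaches from about 0.375 to 0.9 m from the base axis. Payload 3.1 kg.
Tool frame: the origin (TCP) lies on the centre line of the jaws, within the pads' length; the fingertips stand 25 mm ahead of it and the grasp point (between the pads) lies 6 mm ahead of it (tip_reach is the distance from the TCP to the fingertips, in m); x points along the fingers, y is the direction in which the jaws open and shut, and the axes are right-handed (so a half turn about x gives the same grasp; the last joint's range is limited). The gripper opens to 87 mm and grips with 3 to 60 N. Pads are 19 mm wide; open, the fingers measure 117 mm over their backs; the gripper's body (75 mm by 190 mm) begins 51 mm behind the grasp point.
Start: joints at [-1.524, 0.527, 1.433, -0, 1.181, -0.178], TCP at [0.139, -0.609, 0.248] pointing down, gripper open.
Joint ranges: [-3.08, 3.08], [-0.75, 2.2], [0.22, 2.44], [-1.43, 4.57], [0, 2.65], [-2.85, 2.85]. Speed limits (rad/s): [2.79, 2.79, 3.14, 3.14, 3.14, 3.14].

INTERFACE

Orientations are given as a unit quaternion [x, y, z, w].
In Python, from rig import read_state, capture, get_calibration, sign_off, tip_reach gives the robot as it stands.
- The arm moves only by the shell command python3 -m crank 'ROWS' [OPENING] [FORCE]. ROWS is a JSON object of lists of equal length, an entry for each row: "xyz": the shift along the tool's x, y, z in mm, a list of three; "roll": the turn about the tool's x in degrees. In form: {"xyz": [[tx, ty, tz], ...], "roll": [roll, ...]}. A call has exactly 8 rows; each row is the pose to reach, as a shift and turn from the pose commanded when the call began, along the tool's axes at that moment; what a row does not reach only later rows make up. A row lasts 1/10 s, in which the tool goes at most 50 mm and 8.59 degrees, less where a joint would pass 70% of its speed; a pose out of reach is approached as far as the arm can. A call with a gripper value outside its range is refused whole. OPENING is the opening, from 0 (shut) to 1 (fully open), set as the call begins (- or left out, the last holds). The fingers move at their own pace and stop on an object; FORCE is the grip in N (left out, the last holds). Time passes only in rows, so rows that repeat a pose let the fingers close, or fill a call up. It gives the time, the measured TCP pose, the force and the opening at its end, in the units of the state.
- read_state(): the state, without advancing time (a new reading comes with each control period).
- capture(name): name is "scene" or "top" or "wrist"; returns (picture, depth): 480x640x3 uint8, blue, green, red; 480x640 float32, m along the optical axis (not along the pixel's ray), 0 where there is no reading.
- get_calibration(name): a dict with "mtx" (3x3 intrinsics, pixels), "pose" (4x4, takes a point from camera to world coordinates); the wrist camera has in their place "T_tool_cam" (4x4, takes a point from camera to tool coordinates, whose origin is the TCP and whose axes are the tool frame's). Camera axes: x right, y up, looking along -z (the intrinsics and any distortion apply to the point x, -y, -z); pixel columns grow to the right and rows downward; lengths in m; the calibration is good to about 2 mm. A picture is of the moment at which its call begins: read the wrist's pose just before it. get_calibration takes no time and is no camera call.
- sign_off(): hands the job in, once; it reports no verdict.
The state is a dict: "time": time; "joint_pos": joint angles; "joint_velocities": joint speeds; "joint_torque": joint torques, N m; "tcp_pos": TCP position; "eef_rot": TCP orientation; "wrist_force": force on the tool from outside, world axes, zero at the start; "moment": the same for the moment, N m; "width": finger opening in m.
Only numpy, scipy, OpenCV 4.12 (cv2) and the standard library are available. Lean on these libraries where they do the work, as an engineer would, in place of code of your own. Each camera call takes 0.05 s, during which the arm holds its last target.

## Working session

There is one attempt and no reset: what is moved stays moved. The work goes in short steps, Python scripts to look and compute and a shell command to move; the robot and the scene stay as the last step left them, time stands still between calls to the robot, and variables do not carry over. Pictures are saved under pics/ and viewed, and the job is handed in when it is done.

```bash
mkdir -p pics; ls; python3 - <<'E'
from rig import *
import cv2,numpy as np
np.set_printoptions(precision=4,suppress=True)
s=read_state();print(s['time'],s['tcp_pos'],s['eef_rot'],s['width'],tip_reach)
for n in("scene","top"):
    p,d=capture(n);cv2.imwrite(f"pics/{n}1.png",p);np.savez(f"pics/{n}1.npz",p=p,d=d);print(n,get_calibration(n))
E
```

```text
pics
0.0 [ 0.1393 -0.6086  0.2466] [ 0.7027  0.0801 -0.7026  0.0786] 0.08701988500346632 0.025
scene {'mtx': array([[445.3555,   0.    , 329.3493],
       [  0.    , 445.3555, 238.7167],
       [  0.    ,   0.    ,   1.    ]]), 'pose': array([[-0.4303, -0.6316,  0.6449,  1.1216],
       [ 0.9027, -0.3039,  0.3046,  0.2645],
       [ 0.0036,  0.7132,  0.7009,  0.6573],
       [ 0.    ,  0.    ,  0.    ,  1.    ]])}
top {'mtx': array([[540.2514,   0.    , 321.1986],
       [  0.    , 540.2514, 240.9045],
       [  0.    ,   0.    ,   1.    ]]), 'pose': array([[-0.0015,  0.9976, -0.0685,  0.505 ],
       [-0.9998, -0.0001,  0.0209,  0.0279],
       [ 0.0208,  0.0685,  0.9974,  0.9592],
       [ 0.    ,  0.    ,  0.    ,  1.    ]])}
```

View pics/top1.png

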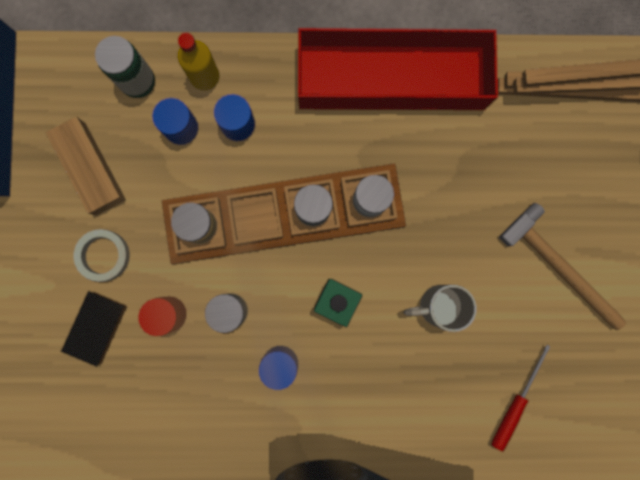

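View pics/scene1.png

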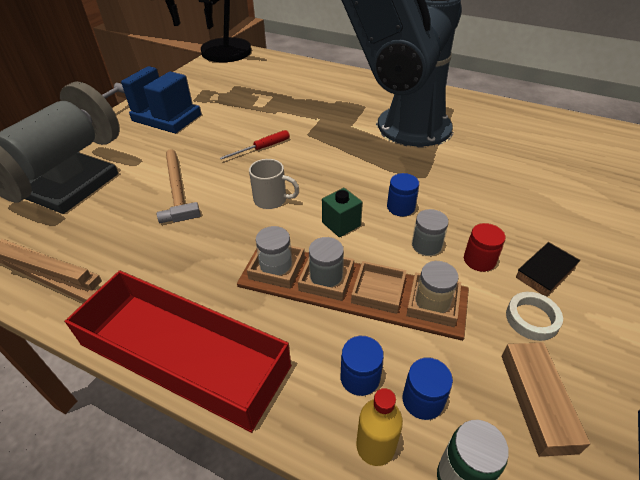

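The top view shows the steel-lidded stray jar at about (225,313), with a red look-alike at (157,316) and a blue one at (278,369). Rack jars are at (193,222), (313,204) and (374,194). The empty pocket is at (256,214), second from the left. The scene view agrees.

```bash
cat > h.py <<'E'
import numpy as np,cv2
from rig import *
np.set_printoptions(precision=4,suppress=True)
def ray(n,u,v,z):
    c=get_calibration(n);M=c['mtx'];T=c['pose']
    d=T[:3,:3]@np.array([(u-M[0,2])/M[0,0],-(v-M[1,2])/M[1,1],-1])
    o=T[:3,3];return o+d*(z-o[2])/d[2]
E
python3 - <<'E'
from h import *
f=np.load('pics/top1.npz');p=f['p'];d=f['d']
hsv=cv2.cvtColor(p,cv2.COLOR_BGR2HSV)
m=((hsv[...,1]<45)&(hsv[...,2]>90)).astype(np.uint8)*255
m=cv2.morphologyEx(m,cv2.MORPH_OPEN,np.ones((5,5)))
L={}
for c in cv2.findContours(m,0,2)[0]:
    if cv2.contourArea(c)<500: continue
    (u,v),r=cv2.minEnclosingCircle(c);e=cv2.fitEllipse(c)
    if 150<u<400 and v>150: 
        z=.075 if v>260 else .092
        print(np.round((u,v,r),1),np.round(e[0],1),np.round(e[1],1),d[int(v),int(u)],ray('top',*e[0],z))
# depth-based height map check
C=get_calibration('top');M=C['mtx'];T=C['pose']
v,u=np.mgrid[:480,:640];P=np.stack([(u-M[0,2])/M[0,0]*d,-(v-M[1,2])/M[1,1]*d,-d],-1)@T[:3,:3].T+T[:3,3]
for q in[(225,313),(256,214),(193,222),(313,204),(374,194),(278,369),(157,316),(338,303)]:print(q,P[q[1],q[0]])
# pocket rim by height
w=P[195:240,225:290];
for n in('scene',):
    f=np.load('pics/scene1.npz')
o=cv2.resize(p[150:350,140:420],None,fx=2.8,fy=2.8,interpolation=cv2.INTER_CUBIC);cv2.imwrite('pics/crop1.png',o)
f=np.load('pics/scene1.npz')['p'];cv2.imwrite('pics/crop2.png',cv2.resize(f[190:345,230:480],None,fx=3,fy=3,interpolation=cv2.INTER_CUBIC))
E
```

```text
[223.8 313.   18.7] [223.8 313.1] [36.2 36.8] 0.8766278 [0.4485 0.1675 0.075 ]
[190.2 221.4  19.2] [190.3 221.3] [36.4 37.3] 0.8684223 [0.596  0.2199 0.092 ]
[312.7 203.   19. ] [312.8 203.2] [36.5 37.1] 0.8727488 [0.6257 0.0233 0.092 ]
[374.4 193.2  19. ] [374.3 193.4] [36.4 36.7] 0.87711185 [ 0.6418 -0.0766  0.092 ]
(225, 313) [0.4486 0.1656 0.0741]
(256, 214) [0.6169 0.1223 0.0166]
(193, 222) [0.595  0.2158 0.0911]
(313, 204) [0.6246 0.0229 0.0896]
(374, 194) [ 0.6409 -0.0761  0.0912]
(278, 369) [0.3583 0.0795 0.0723]
(157, 316) [0.444  0.2753 0.0736]
(338, 303) [ 0.4647 -0.0174  0.0832]
```

View pics/crop1.png

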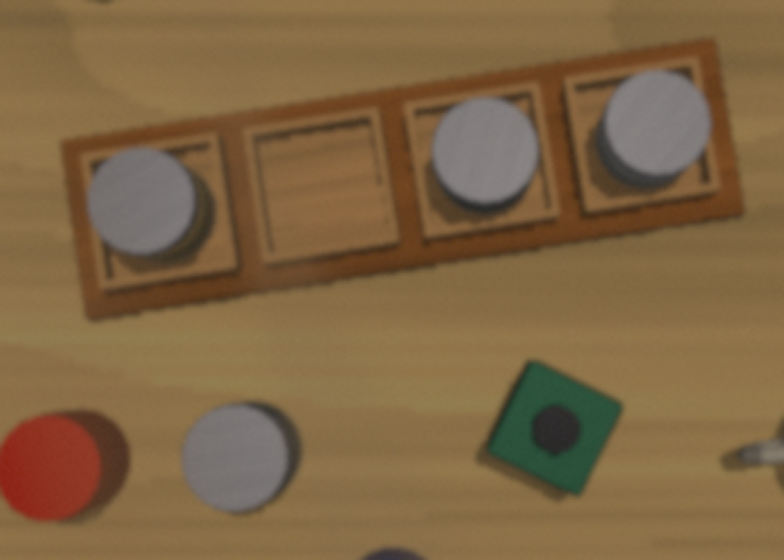

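View pics/crop2.png

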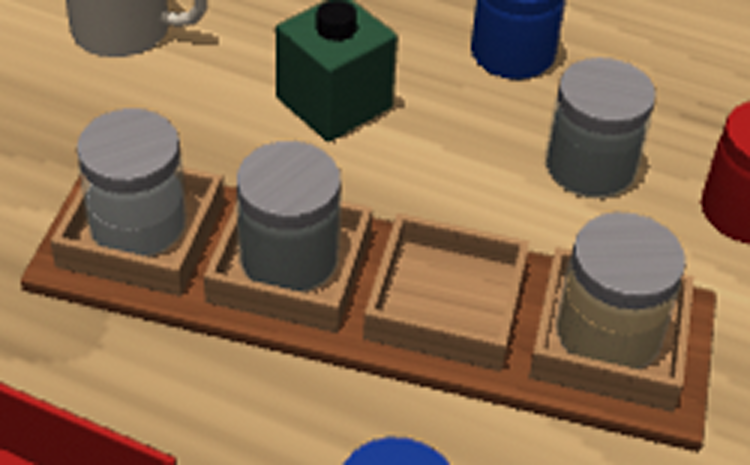

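```bash
python3 - <<'E'
from h import *
from scipy.spatial.transform import Rotation as R
s=read_state();r=R.from_quat(s['eef_rot']).as_matrix();print(r,s['time'])
q=np.array([(243,128),(380,107),(398,243),(262,266)])/2.8+[140,150]
P=np.array([ray('top',*a,.037) for a in q]);print(P,P.mean(0))
q=np.array([(399,217),(527,241),(506,366),(364,340)])/3+[230,190]
P2=np.array([ray('scene',*a,.037) for a in q]);print(P2,P2.mean(0))
# stray in scene
print(ray('scene',230+607/3,190+88/3,.075))
t=s['tcp_pos']
for g in([.42,-.3,.2466],[.4485,.1675,.2466],[.4485,.1675,.125]):
    print(np.array(g), r.T@(np.array(g)-t)*1000)
print(get_calibration('wrist'))
E
```

```text
[[-0.0001  0.223  -0.9748]
 [ 0.0019 -0.9748 -0.223 ]
 [-1.     -0.0019 -0.0004]] 0.1
[[0.646  0.1704 0.037 ]
 [0.6591 0.0867 0.037 ]
 [0.5754 0.0754 0.037 ]
 [0.5613 0.158  0.037 ]] [0.6104 0.1226 0.037 ]
[[0.5807 0.0795 0.037 ]
 [0.565  0.1586 0.037 ]
 [0.6604 0.178  0.037 ]
 [0.6784 0.098  0.037 ]] [0.6211 0.1285 0.037 ]
[0.4497 0.1696 0.075 ]
[ 0.42   -0.3     0.2466] [   0.6552 -238.3076 -342.4011]
[0.4485 0.1675 0.2466] [   1.5543 -687.6844 -474.417 ]
[0.4485 0.1675 0.125 ] [ 123.1541 -687.454  -474.3732]
{'mtx': array([[352.8951,   0.    , 317.5026],
       [  0.    , 352.8951, 236.5528],
       [  0.    ,   0.    ,   1.    ]]), 'T_tool_cam': array([[-0.0012,  0.2928, -0.9562, -0.138 ],
       [ 1.    , -0.0002, -0.0013,  0.0007],
       [-0.0005, -0.9562, -0.2928, -0.0813],
       [ 0.    ,  0.    ,  0.    ,  1.    ]])}
```

Pocket centre is about (0.6105, 0.122) at rim z 0.037; the stray lid is about (0.449, 0.168) at z 0.075. I'll move at the present height, keeping clear of the inner reach limit, with the fingers mostly shut.

```bash
python3 -m crank '{"xyz":[[0,-15,-20],[0,-40,-55],[0,-65,-95],[0,-92,-135],[0,-120,-175],[0,-150,-212],[0,-182,-245],[0,-215,-275]],"roll":[0,0,0,0,0,0,0,0]}' 0.2
```

```text
time: 0.9
tcp_pos: [0.3604, -0.3366, 0.2473]
eef_rot: [0.703, 0.079, -0.703, 0.079]
wrist_force: [-0.1, -0.7, -0.6]
width: 0.0311
```

```bash
python3 -m crank '{"xyz":[[0,-35,-25],[0,-70,-50],[0,-105,-75],[0,-140,-95],[0,-180,-115],[0,-220,-130],[0,-260,-145],[0,-295,-155]],"roll":[0,0,0,0,0,0,0,0]}'
python3 - <<'E'
from h import *
from scipy.spatial.transform import Rotation as R
s=read_state();r=R.from_quat(s['eef_rot']).as_matrix();print(s['tcp_pos'],s['joint_pos'],s['width'])
print(r.T@(np.array([.4485,.1675,.2466])-s['tcp_pos'])*1000)
E
```

```text
time: 1.7
tcp_pos: [0.4448, -0.0141, 0.2474]
eef_rot: [-0.703, -0.08, 0.703, -0.079]
wrist_force: [0.7, -0.4, 0.7]
width: 0.0175
[ 0.4448 -0.0141  0.2474] [-0.284   0.2865  1.8653  0.0003  0.9901  1.0611] 0.017500504642623274
[   0.8547 -176.1941  -44.2478]
```

```bash
python3 -m crank '{"xyz":[[0,-35,-9],[0,-70,-18],[0,-105,-26],[0,-140,-35],[0,-165,-41],[0,-178,-44],[0,-178,-44],[0,-178,-44]],"roll":[0,0,0,0,0,0,0,0]}'
python3 - <<'E'
from h import *
from scipy.spatial.transform import Rotation as R
s=read_state();r=R.from_quat(s['eef_rot']).as_matrix();print(s['tcp_pos'],s['joint_pos'],s['width'])
print(r.T@(np.array([.4485,.1675,.125])-s['tcp_pos'])*1000)
p,d=capture('wrist');cv2.imwrite('pics/w1.png',p)
E
```

```text
time: 2.5
tcp_pos: [0.4479, 0.1665, 0.2473]
eef_rot: [-0.702, -0.079, 0.703, -0.08]
wrist_force: [-0.2, -1.1, 0.3]
width: 0.0173
[0.4479 0.1665 0.2473] [ 0.1219  0.3312  1.7912 -0.0008  1.02    1.468 ] 0.017289945740934964
[122.3461  -0.9139  -0.9203]
```

View pics/w1.png

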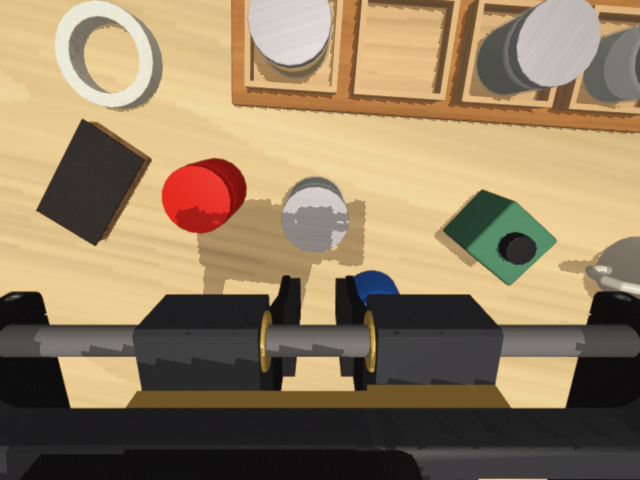

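The wrist view shows the lid at about (316,219) on the finger centre line and the empty pocket at (402,47). I'll cross-check both by ray.

```bash
cat >> h.py <<'E'
from scipy.spatial.transform import Rotation as R
def wray(u,v,z,s):
    c=get_calibration('wrist');M=c['mtx'];W=np.eye(4);W[:3,:3]=R.from_quat(s['eef_rot']).as_matrix();W[:3,3]=s['tcp_pos'];T=W@c['T_tool_cam']
    d=T[:3,:3]@np.array([(u-M[0,2])/M[0,0],-(v-M[1,2])/M[1,1],-1]);o=T[:3,3];return o+d*(z-o[2])/d[2]
E
python3 - <<'E'
from h import *
s=read_state();print(wray(316,219,.075,s),[wray(u,v,.037,s) for u,v in((356,93),(445,100))])
E
```

```text
[0.4506 0.1669 0.075 ] [array([0.5656, 0.1555, 0.037 ]), array([0.5781, 0.0738, 0.037 ])]
```

All agree within about 2 mm. Now to descend and dwell.

```bash
python3 -m crank '{"xyz":[[15,0,-1],[35,0,-1],[55,0,-1],[75,0,-1],[95,0,-1],[110,0,-1],[118,0,-1],[122,0,-1]],"roll":[0,0,0,0,0,0,0,0]}'
python3 -m crank '{"xyz":[[0,0,0],[0,0,0],[0,0,0],[0,0,0],[0,0,0],[0,0,0],[0,0,0],[0,0,0]],"roll":[0,0,0,0,0,0,0,0]}'
python3 -m crank '{"xyz":[[0,0,0],[0,0,0],[0,0,0],[0,0,0],[0,0,0],[0,0,0],[0,0,0],[0,0,0]],"roll":[0,0,0,0,0,0,0,0]}'
python3 -m crank '{"xyz":[[0,0,0],[0,0,0],[0,0,0],[0,0,0],[0,0,0],[0,0,0],[0,0,0],[0,0,0]],"roll":[0,0,0,0,0,0,0,0]}'
python3 - <<'E'
from h import *
p,d=capture('scene');cv2.imwrite('pics/s2.png',p)
E
```

```text
time: 3.35
tcp_pos: [0.449, 0.1663, 0.125]
eef_rot: [-0.702, -0.079, 0.703, -0.079]
wrist_force: [-0.0, 0.5, 1.0]
width: 0.0175
time: 4.15
tcp_pos: [0.449, 0.1673, 0.1256]
eef_rot: [-0.703, -0.079, 0.703, -0.079]
wrist_force: [-0.0, -0.2, 0.2]
width: 0.0175
time: 4.95
tcp_pos: [0.449, 0.1673, 0.1256]
eef_rot: [-0.703, -0.079, 0.703, -0.079]
wrist_force: [0.5, -0.4, -0.3]
width: 0.0174
time: 5.75
tcp_pos: [0.449, 0.1673, 0.1256]
eef_rot: [0.703, 0.079, -0.703, 0.079]
wrist_force: [0.8, -0.6, -0.1]
width: 0.0173
```

View pics/s2.png

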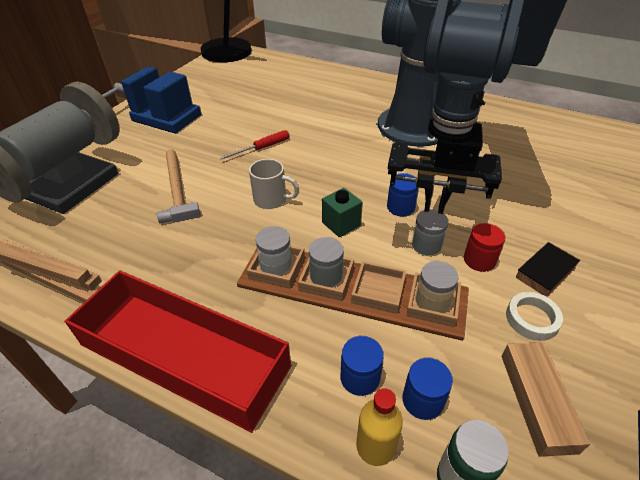

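The scene picture shows the fingertips above the stray jar's lid at about (430,215), with nothing disturbed. Next: lift, cross to the pocket, and look before descending.

```bash
python3 -m crank '{"xyz":[[-10,0,0],[-30,0,0],[-50,0,0],[-70,0,0],[-85,0,0],[-95,0,0],[-100,0,0],[-100,0,0]],"roll":[0,0,0,0,0,0,0,0]}'
python3 -m crank '{"xyz":[[0,8,-15],[0,20,-37],[0,34,-62],[0,48,-88],[0,62,-114],[0,73,-134],[0,80,-147],[0,80,-147]],"roll":[0,0,0,0,0,0,0,0]}'
python3 - <<'E'
from h import *
s=read_state();r=R.from_quat(s['eef_rot']).as_matrix();print(s['tcp_pos'],s['joint_pos'])
print(r.T@(np.array([.6105,.122,.087])-s['tcp_pos'])*1000)
p,d=capture('wrist');cv2.imwrite('pics/w2.png',p)
E
```

```text
time: 6.6
tcp_pos: [0.4492, 0.1674, 0.2262]
eef_rot: [0.703, 0.079, -0.702, 0.079]
wrist_force: [-0.5, 0.0, -0.3]
width: 0.0171
time: 7.4
tcp_pos: [0.6116, 0.1212, 0.2241]
eef_rot: [-0.703, -0.079, 0.703, -0.079]
wrist_force: [-0.8, 0.0, -0.1]
width: 0.0178
[0.6116 0.1212 0.2241] [ 0.0168  0.5517  1.4601 -0.0002  1.1302  1.3642]
[137.1285  -1.0114   0.8815]
```

View pics/w2.png

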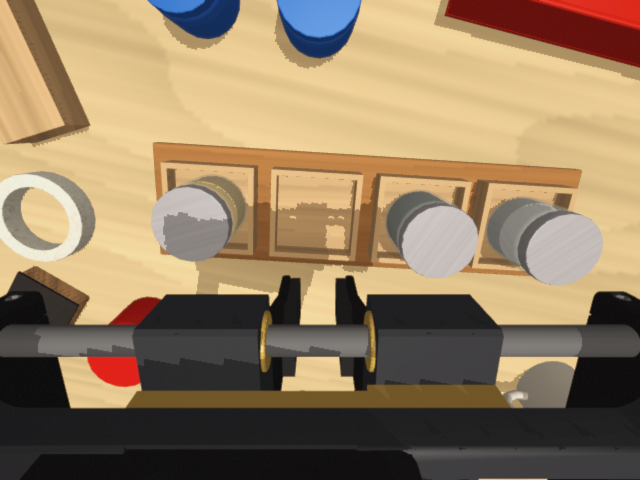

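The wrist view has the empty pocket centred at about (316,213), on the finger centre line, with neighbouring lids well to each side. Descending.

```bash
python3 -m crank '{"xyz":[[12,0,0],[32,0,0],[55,0,0],[78,0,0],[100,0,0],[118,0,0],[130,0,0],[137,0,0]],"roll":[0,0,0,0,0,0,0,0]}'
python3 -m crank '{"xyz":[[0,0,0],[0,0,0],[0,0,0],[0,0,0],[0,0,0],[0,0,0],[0,0,0],[0,0,0]],"roll":[0,0,0,0,0,0,0,0]}'
python3 -m crank '{"xyz":[[0,0,0],[0,0,0],[0,0,0],[0,0,0],[0,0,0],[0,0,0],[0,0,0],[0,0,0]],"roll":[0,0,0,0,0,0,0,0]}'
python3 -m crank '{"xyz":[[0,0,0],[0,0,0],[0,0,0],[0,0,0],[0,0,0],[0,0,0],[0,0,0],[0,0,0]],"roll":[0,0,0,0,0,0,0,0]}'
python3 - <<'E'
from h import *
p,d=capture('scene');cv2.imwrite('pics/s3.png',p)
a=cv2.absdiff(p,np.load('pics/scene1.npz')['p'])
E
```

```text
time: 8.25
tcp_pos: [0.6085, 0.1224, 0.087]
eef_rot: [-0.702, -0.08, 0.704, -0.079]
wrist_force: [-0.3, 0.7, 0.0]
width: 0.0176
time: 9.05
tcp_pos: [0.6102, 0.1221, 0.0886]
eef_rot: [0.703, 0.079, -0.703, 0.079]
wrist_force: [-0.0, -0.7, -0.4]
width: 0.0174
time: 9.85
tcp_pos: [0.6102, 0.1221, 0.0885]
eef_rot: [0.703, 0.079, -0.703, 0.079]
wrist_force: [-0.2, 0.5, 0.2]
width: 0.0174
time: 10.65
tcp_pos: [0.6102, 0.1221, 0.0885]
eef_rot: [-0.703, -0.079, 0.703, -0.079]
wrist_force: [0.4, 0.5, 0.4]
width: 0.0173
```

View pics/s3.png

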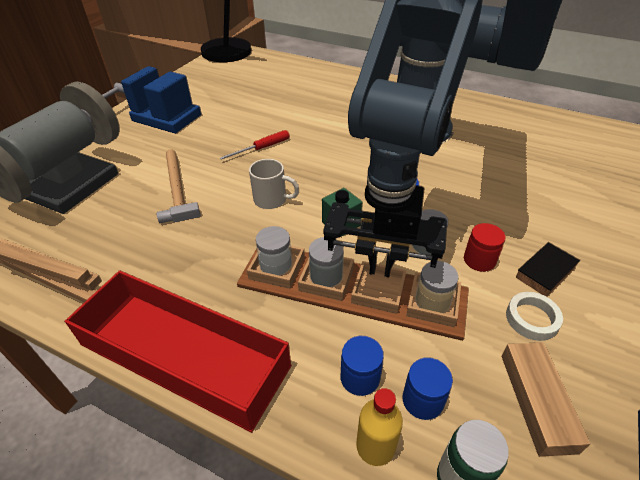

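The scene picture shows the fingertips over the empty pocket at about (382,275). The jars, tin and mug are where they were, and the forces are only noise.

```bash
python3 -c "
from rig import *
print(sign_off())"
```

```text
the job is handed in; nothing more can be done
None
```

I pointed at the stray jar's lid and then at the rack's empty pocket, and handed the job in at about 10.7 s with the fingers still over the pocket. No verdict is reported at hand-in.

| Target | Measured centre (x, y) | Fingertip height | Hold |
|---|---|---|---|
| Stray jar's lid | (0.449, 0.168), z 0.075 | about 25 mm above the lid | about 2.4 s |
| Empty pocket (second from the robot's left) | (0.6105, 0.122), rim z 0.037 | about 26 mm above the rim | about 2.4 s |

- **Position:** the TCP ended within about 1 mm sideways of the measured centre at both targets.
- **Contact:** wrist force stayed at noise level, about 1 N or less, so it would not by itself show a touch as light as the 0.3 N limit. In the pictures the fingers were clear of everything.
- **Nothing moved:** by eye, the last scene picture shows the jars and the mug where they stood. The tin and the stray jar were partly hidden by the arm, and I made no numerical comparison.
- **Disagreement:** the scene camera put the pocket centre about 12 mm away from the top camera. I think I picked the wrong rim corners in that picture. The top-camera value was used because the neighbouring jars and the wrist camera agreed with it.

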